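Lay the straightedge against the painted panel

TASK

Fetch the straightedge from its case so the panel's border can be ruled: slide the cover fully open, lift the straightedge out, and lay it down flat on the bare desk with its grip upwards and let go of it. Then pick it up again, level and grip upwards, and lay it on the work board, flat and flush against the panel's near long edge, about midway along that edge, leaving the panel where it lies against its stop. Leave the other things on the desk alone.

Things in the scene. Friction and masses are not known exactly. Their poses are not given: they have to be found in the camera images.
- case: Fixed wooden case, 174 mm (its x) by 206 mm (its y), 72 mm high, with two tills, each 76 mm wide and 186 mm long, floor 8 mm up, long walls 62 mm high. Origin under its centre; at yaw 0 its x points away from the robot. The near till (centre line at x = -41 mm) holds the straightedge, the far till paint tubes.
- slot (a point): In the near till, middle of its floor (8 mm above the desk). At both ends of the till two wooden cheeks, 21 mm long, tops 44 mm above the desk, leave a 13 mm wide slot on the till's centre line, in which the straightedge stands on edge. Axes as the case's.
- cover (a joint): The case's flat plywood cover, 90 x 196 x 6 mm, on grooves along the case's end walls (top face 68.5 mm above the desk): 0 = closed over the near till, 0.082 m = fully open, slid towards the case's +x over the far till. It slides with about 1 to 2 N of friction and stays where it is left.
- cover_pull (a point): Middle of the top of the cover's wooden pull, a batten 14 mm wide (case x), 70 mm long (case y) and 20 mm high on the middle of the cover; the top is 88.5 mm above the desk. Moves with the cover.
- straightedge: Loose 0.2 kg aluminium straightedge 50 (its x) x 180 (y) x 10 mm (z) with a black grip 14 x 90 x 24 mm along the middle of its top face. Origin at the centre of its flat back, z towards the grip: up when in use. Starts on edge in the slot, length along the case's y, grip facing the case's -x, upper edge 58 mm above the desk, 4 mm under the cover; 18 mm of bar stands above the grip.
- end_a (a point): Centre of one end of the straightedge, on its flat back (its y = +90 mm).
- end_b (a point): Centre of the other end of the straightedge, on its flat back (its y = -90 mm).
- board: Fixed wooden work board lying on the desk, 260 x 260 x 12 mm, with a stop strip 25 mm wide and 12 mm high along its far (+x) edge. Origin under its centre; at yaw 0 its x points away from the robot. The stop's face lies at x = +105 mm.
- panel: Loose painted wooden panel, black with flowers, 150 mm (its x) by 220 mm (its y), 6 mm thick, about 0.3 kg, lying on the work board with its far long edge against the stop (within 2 mm). Origin at the centre of its underside; axes as the board's. Its near long edge is at its x = -75 mm; 86 mm of bare board lies in front of it.
- brush_pot: white ceramic pot with brushes, 72 mm across, brushes to 190 mm high; origin under its centre; bystander
- thinner: green glass bottle with a yellow cap, 48 mm across, 125 mm high, standing between case and work board, the desk between them on the robot's side of it being bare; origin under its centre; bystander
- jam_jar: glass jar with a brass lid, 64 mm across, 85 mm high; origin under its centre; bystander
- paint_tube: metal paint tube lying flat, 105 x 32 x 16 mm; origin under its centre; bystander
- set_square: clear plastic set square lying flat, 150 x 110 x 4 mm; bystander
- palette_knife: palette knife with a wooden handle lying flat, 190 mm long; bystander
- eraser: grey rubber block, 55 x 30 x 18 mm; origin under its centre; bystander

How it is judged (in metres and radians):
On the way, in this order (a step that is already met when the one before it is completed fails the run):
1. the cover is slid fully open (within 6 mm of its stop) (value of joint cover above 0.076 m), for 0.1 s.
2. the straightedge lies flat on its back on the desk, grip up, let go of (angle between straightedge's own z axis and vertical below 0.06 rad and height (world z) of straightedge below 0.008 m and contact force between the fingers and straightedge below 0.1 N and linear speed of straightedge below 0.02 m/s), for 0.2 s.
3. the straightedge is picked up again off the desk, grip up and roughly level (angle between straightedge's own z axis and vertical below 0.35 rad and height (world z) of straightedge above 0.02 m and contact force between the fingers and straightedge above 0.5 N), for 0.1 s.
At the end, for the whole second after the job is handed in: Straightedge flat on the work board, grip up, released, at rest; its long edge within 2.7 mm of the panel's near long edge at both ends, centred within 25 mm; panel against its stop (under 3.5 mm, 0.03 rad), shifted under 15 mm (x of end_a in the frame of panel between -0.1027 and -0.098 m and x of end_b in the frame of panel between -0.1027 and -0.098 m and y of straightedge in the frame of panel between -0.025 and 0.025 m and z of straightedge in the frame of panel between -0.003 and 0.003 m and angle between straightedge's own z axis and vertical below 0.05 rad and x of panel in the frame of board above 0.0265 m and angle between the y axis of panel and the y axis of board, either way round below 0.03 rad and distance of panel from where it was at the start of the episode below 0.015 m and linear speed of each of straightedge, panel below 0.01 m/s and contact force between the fingers and straightedge below 0.1 N); the robot touches nothing.
It fails at once if one of the other things on the desk is shifted by more than 30 mm (distance of any of brush_pot, thinner, jam_jar, paint_tube, set_square, palette_knife, eraser from where it was at the start of the episode above 0.03 m).
It also fails if it takes over 64 s, if anything falls off the work surface, if the arm or the gripper's body presses on something with over 40 N, if the wrist force passes 120 N, or if a joint passes its speed limit or range.

ROBOT

A 6-joint arm with a two-finger parallel gripper is mounted at the origin on the work surface. World frame = base frame: x ahead of the robot, y to its left, z up, the work surface at z = 0. Lengths are in mm, angles in rad, forces in N, time in s.
With the tool pointing down it reaches from about 350 to 775 mm from the base axis. Payload 7.3 kg.
Tool frame: the origin (TCP) lies midway between the tips of the shut fingers; the grasp point (between the pads) lies 19 mm behind it; z points along the fingers, y is the line along which they close (so a half turn about z gives the same grasp; the last joint's range is limited). The gripper opens to 92 mm and grips with 3 to 60 N. Pads are 19 mm wide; open, the fingers measure 130 mm over their backs; the gripper's body (75 mm by 190 mm) begins 47 mm behind the grasp point.
Start: joints at [-1.365, 0.342, 1.524, -0, 1.275, -0.146], TCP at [180.932, -492.858, 226.741] pointing down, gripper open.
Joint ranges: [-2.53, 2.53], [-0.77, 2.02], [0.04, 2.7], [-1, 4.14], [0.28, 2.66], [-3.11, 3.11]. Speed limits (rad/s): [2.57, 2.57, 3.14, 3.14, 3.14, 3.14].

INTERFACE

Orientations are given as [roll, pitch, yaw] about the fixed x, y, z axes, in that order (R = Rz(yaw) Ry(pitch) Rx(roll)).
In Python, from plant import get_obs, capture, camera_model, close_job, search_frame, regions_of, pinpoint gives the robot as it stands. The module is installed in compiled form; this text tells all that it offers.
- The arm moves only by the shell command python3 -m pendant 'ROWS'. ROWS is JSON, one flat list of numbers, 7 for each row, row after row: the shift along the tool's x, y, z in units of 30 mm (1.0 is 30 mm), then the turn, a rotation vector about the tool's x, y, z in units of 4 degrees (1.0 is 4 degrees), then the closure, from -1 (fully open) to 1 (shut), so that 0 is half open. In form: [dx, dy, dz, wx, wy, wz, gripper, dx, dy, dz, wx, wy, wz, gripper, ...]. A call has 1 to 12 rows; each row shifts and turns the commanded pose from where the row before left it, along the tool's axes as they then stand; what a row does not reach is not made up. A row lasts 1/10 s, in which the tool goes at most 50 mm and 8.59 degrees, less where a joint would pass 70% of its speed; a pose out of reach is approached as far as the arm can. A call with a number of a shift or a turn outside -1 to 1 is refused whole. A call with a gripper value outside its range is refused whole. The fingers move at their own pace and stop on an object; the grip force is fixed at half the most. Time passes only in rows, so rows that do not move let the fingers close. It gives the time, the measured TCP pose, the force, the opening and the grip force at its end, in the units of the state.
- get_obs(): the state, without advancing time (a new reading comes with each control period).
- capture(name): name is "scene" or "side" or "wrist"; returns the picture (384x512x3 uint8, red, green, blue); there is no depth.
- camera_model(name): a dict with "fov_y" (degrees; the focal length in pixels is half the picture's height over the tangent of half this angle, whatever the lens; pixels are square), "cx", "cy" (the principal point, pixels), "pose" (4x4, takes a point from camera to world coordinates). Camera axes: x right, y up, looking along -z (the intrinsics and any distortion apply to the point x, -y, -z); pixel columns grow to the right and rows downward; lengths in mm; the calibration is good to about 2 mm. A picture is of the moment at which its call begins: read the wrist's pose just before it. camera_model takes no time and is no camera call; for the wrist camera it gives the pose at the moment of the call.
- close_job(): hands the job in; it is judged then, once.
Trained networks look in the newest picture that a camera, given by its name, has taken for a name from the list of things; names that differ only in an ending like _2 or _b are one class to them, and where a whole thing is asked for, a point or a joint stands for the part that bears it (a point fixed in the world has none). Each returns a list of dicts, best first, with "score" (0 to 1); they miss things now and then, are a little off and sometimes report something else, mostly with a low value. They report only what shows in the picture. A call takes as long as a camera call.
- search_frame(camera, thing): "location" ([column, row] in pixels, amid what is visible of it).
- regions_of(camera, thing): "pixels" (384x512 bool, what is visible of it) and "location" ([column, row] in pixels, amid what is visible of it).
- pinpoint(camera, thing): "location" ([column, row] in pixels: a listed point, or the origin of a listed thing).
The state is a dict: "time": time; "joint_positions": joint angles; "dq": joint speeds; "tau": joint torques, N m; "tool_pos": TCP position; "tcp_rot": TCP orientation; "contact_force": force on the tool from outside, world axes, zero at the start; "moment": the same for the moment, N m; "grip_width": finger opening in mm; "finger_force": force on a finger pad.
Only numpy, scipy, OpenCV 4.12 (cv2) and the standard library are available. Lean on these libraries where they do the work, as an engineer would, in place of code of your own. Each camera call takes 0.05 s, during which the arm holds its last target. There are 200 camera calls.

## Working session

There is one attempt and no reset: what is moved stays moved. The work goes in short steps, Python scripts to look and compute and a shell command to move; the robot and the scene stay as the last step left them, time stands still between calls to the robot, and variables do not carry over. Pictures are saved under pics/ and viewed, at most 13 in all, crops included, and the job is handed in when it is done.

```bash
mkdir -p pics
cat > h.py <<'E'
import numpy as np, cv2
from plant import *
from scipy.spatial.transform import Rotation as R
def ray(cam,px,m=None):
    m=m or camera_model(cam); f=192/np.tan(np.radians(m["fov_y"])/2)
    P=np.array(m["pose"]); d=np.array([(px[0]-m["cx"])/f,-(px[1]-m["cy"])/f,-1])
    return P[:3,3],P[:3,:3]@d
def onz(cam,px,z,m=None):
    o,d=ray(cam,px,m); return o+d*(z-o[2])/d[2]
def tri(a,b):
    (o1,d1),(o2,d2)=a,b
    A=np.stack([d1,-d2],1); s=np.linalg.lstsq(A,o2-o1,rcond=None)[0]
    p,q=o1+s[0]*d1,o2+s[1]*d2; return (p+q)/2,np.linalg.norm(p-q)
def snap(cam,fn=None):
    im=capture(cam)
    if fn: cv2.imwrite('pics/'+fn,im[:,:,::-1])
    return im
E
python3 - <<'E'
from h import *
np.set_printoptions(precision=1,suppress=True)
print(get_obs())
for c in("scene","side","wrist"):
    snap(c,c+"0.png"); m=camera_model(c); print(c,{k:v for k,v in m.items() if k!='pose'},np.array(m['pose']))
zs=dict(case=0,slot=8,cover_pull=88.5,board=0,panel=12,thinner=0,jam_jar=0,brush_pot=0,paint_tube=0,eraser=0,set_square=2,palette_knife=5)
for n,z in zs.items():
    for c in("scene","side"):
        r=pinpoint(c,n) 
        for q in r[:1]: print(n,c,round(q["score"],2),q["location"],onz(c,q["location"],z))
E
cd pics; python3 -c "
import cv2,numpy as np
cv2.imwrite('a.png',cv2.resize(np.hstack([cv2.imread('scene0.png'),cv2.imread('side0.png')]),(800,300)))"
```

```text
{'time': 0.0, 'joint_positions': array([-1.4,  0.3,  1.5, -0. ,  1.3, -0.1]), 'dq': array([-0., -0., -0.,  0.,  0.,  0.]), 'tau': array([  0. , -43.1, -24.4,   0.1,   0.1,  -0. ]), 'tool_pos': array([ 180.9, -492.4,  226.1]), 'tcp_rot': array([-3.1, -0. ,  0.4]), 'contact_force': array([ 0.7, -0.7,  0.3]), 'moment': array([ 0.1, -0. , -0. ]), 'finger_force': 0.0, 'grip_width': 91.89618586483842}
scene {'fov_y': 55.81595699205019, 'cx': 250.3268207913202, 'cy': 195.23717468807357} [[   0.3   -0.8    0.5 1040.6]
 [   1.     0.3   -0.2 -151.9]
 [   0.     0.5    0.9 1049.2]
 [   0.     0.     0.     1. ]]
side {'fov_y': 45.58737542446966, 'cx': 252.62233167968589, 'cy': 190.29830973782583} [[  -0.7    0.4   -0.6 -299.8]
 [  -0.7   -0.4    0.6  834.9]
 [   0.     0.8    0.5  775.1]
 [   0.     0.     0.     1. ]]
wrist {'fov_y': 68.16643336220356, 'cx': 257.15968138421476, 'cy': 193.14849691620464} [[   0.3    0.9    0.3  249.1]
 [  -0.9    0.3    0.1 -467.6]
 [  -0.    -0.3    1.   383.9]
 [   0.     0.     0.     1. ]]
case scene 0.73 [184.8, 258.1] [ 627.8 -223.1    0. ]
case side 0.9
[... 448 characters left out ...]
.0] [625.5 252.4  12. ]
thinner scene 0.64 [254.0, 240.9] [638.5  -6.5   0. ]
thinner side 0.5 [223.6, 188.6] [644.    4.1   0. ]
jam_jar scene 0.76 [101.3, 230.3] [ 458.6 -452.7    0. ]
brush_pot scene 0.81 [379.7, 181.0] [560.9 468.5   0. ]
brush_pot side 0.57 [110.7, 269.6] [552.4 465.   -0. ]
paint_tube scene 0.64 [165.7, 189.6] [ 373.8 -230.9    0. ]
paint_tube side 0.49 [109.8, 269.4] [554.6 466.3  -0. ]
eraser scene 0.69 [99.0, 230.4] [ 456.8 -459.7    0. ]
eraser side 0.78 [127.8, 304.0] [422.1 497.7   0. ]
set_square scene 0.58 [88.1, 281.5] [ 612.7 -507.3    2. ]
set_square side 0.45 [330.7, 145.2] [ 593.7 -501.9    2. ]
palette_knife scene 0.97 [99.4, 186.0] [ 296.1 -439.     5. ]
```

View pics/scene0.png

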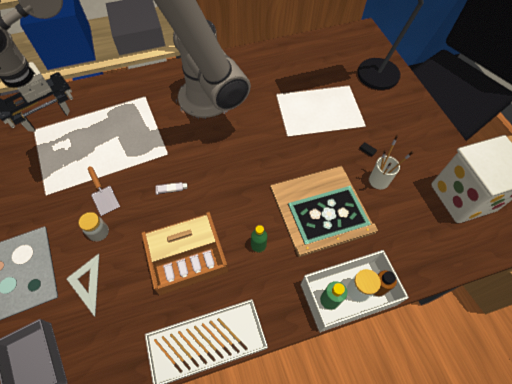

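View pics/side0.png

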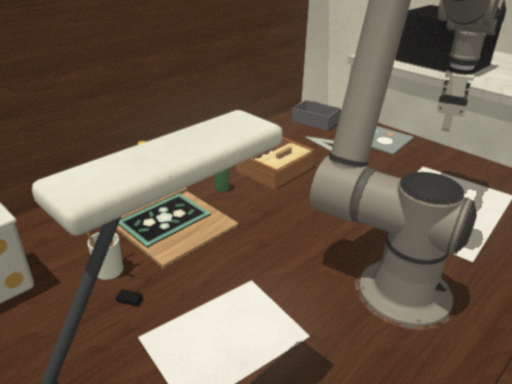

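The scene view shows the case at about (185,250) with its pull at (180,236), the board at (323,208) and the bottle at (258,238). The desk on the robot's side is bare apart from a paint tube at (171,188). In the side view the lamp hides part of the board. I'll go above the case for a close look.

```bash
cat >> h.py <<'E'
def rel(p,yaw=None):
    o=get_obs(); r=R.from_euler('xyz',o["tcp_rot"]); e=r.as_euler('xyz')
    print("t",round(o["time"],2),"tcp",np.round(o["tool_pos"],1),np.round(e,3),"q",np.round(o["joint_positions"],2),"F",np.round(o["contact_force"],1),"w",round(o["grip_width"],1),round(o["finger_force"],1))
    print("shift units",np.round(r.inv().apply(np.array(p)-o["tool_pos"])/30,3))
    if yaw is not None:
        t=R.from_euler('xyz',[np.pi,0,yaw]); print("turn units",np.round(np.degrees((r.inv()*t).as_rotvec())/4,2))
E
python3 -c "
from h import *
rel([580,-180,226],np.pi/2)"
```

```text
t 1.35 tcp [ 180.9 -492.9  226.7] [3.141 0.    0.352] q [-1.36  0.34  1.52 -0.    1.28 -0.15] F [ 0.2 -0.3  0.5] w 91.5 0.0
shift units [16.081 -5.207  0.024]
turn units [  0.     0.   -17.46]
```

```bash
python3 -m pendant '[0.95,-0.31,0,0,0,0,-1,0.95,-0.31,0,0,0,0,-1,0.95,-0.31,0,0,0,0,-1,0.95,-0.31,0,0,0,0,-1,0.95,-0.31,0,0,0,0,-1,0.95,-0.31,0,0,0,0,-1,0.95,-0.31,0,0,0,0,-1,0.95,-0.31,0,0,0,0,-1,0.95,-0.31,0,0,0,0,-1,0.95,-0.31,0,0,0,0,-1,0.95,-0.31,0,0,0,0,-1,0.95,-0.31,0,0,0,0,-1]'
python3 -m pendant '[0.94,-0.3,0,0,0,0,-1,0.94,-0.3,0,0,0,0,-1,0.94,-0.3,0,0,0,0,-1,0.94,-0.3,0,0,0,0,-1,0.94,-0.3,0,0,0,0,-1,0,0,0,0,0,-1,-1,0,0,0,0,0,-1,-1,0,0,0,0,0,-1,-1,0,0,0,0,0,-1,-1,0,0,0,0,0,-1,-1,0,0,0,0,0,-1,-1,0,0,0,0,0,-1,-1]'
python3 -m pendant '[0,0,0,0,0,-1,-1,0,0,0,0,0,-1,-1,0,0,0,0,0,-1,-1,0,0,0,0,0,-1,-1,0,0,0,0,0,-1,-1,0,0,0,0,0,-1,-1,0,0,0,0,0,-1,-1,0,0,0,0,0,-1,-1,0,0,0,0,0,-1,-1,0,0,0,0,0,-1,-1,0,0,0,0,0,-0.5,-1,0,0,0,0,0,0,-1]'
python3 - <<'E'
from h import *
rel([580,-180,226],np.pi/2)
snap("wrist","w1.png"); m=camera_model("wrist"); print(np.round(m["pose"],2))
for n,z in dict(cover_pull=88.5,case=0,slot=8).items():
    for q in pinpoint("wrist",n)[:1]: print(n,q["score"],q["location"],onz("wrist",q["location"],z))
r=regions_of("wrist","cover_pull")[0]; p=r["pixels"].astype(np.uint8); print(r["score"],p.sum())
c=max(cv2.findContours(p,0,1)[0],key=cv2.contourArea); b=cv2.boxPoints(cv2.minAreaRect(c)); print(b)
print([np.round(onz("wrist",x,68.5),1) for x in b])
E
```

```text
time: 2.55
tool_pos: [464.5, -269.4, 226.8]
tcp_rot: [3.141, -0.0, 0.352]
contact_force: [0.5, -0.5, -0.1]
grip_width: 91.7
finger_force: 0.0
time: 3.75
tool_pos: [580.4, -179.4, 226.6]
tcp_rot: [-3.141, 0.0, 0.843]
contact_force: [0.1, 0.6, -1.2]
grip_width: 91.8
finger_force: 0.0
time: 4.95
tool_pos: [580.4, -179.4, 226.6]
tcp_rot: [-3.141, -0.0, 1.574]
contact_force: [0.7, 0.4, 0.3]
grip_width: 91.8
finger_force: 0.0
t 4.95 tcp [ 580.4 -179.4  226.6] [-3.141 -0.     1.574] q [-0.43  0.5   1.28 -0.    1.36 -0.43] F [0.7 0.4 0.3] w 91.8 0.0
shift units [-0.02  -0.013  0.021]
turn units [-0.   -0.    0.04]
[[ 1.0000e+00 -0.0000e+00 -0.0000e+00  5.8104e+02]
 [ 0.0000e+00  9.6000e-01  2.7000e-01 -1.0726e+02]
 [ 0.0000e+00 -2.7000e-01  9.6000e-01  3.8434e+02]
 [ 0.0000e+00  0.0000e+00  0.0000e+00  1.0000e+00]]
cover_pull 0.65 [258.2, 217.9] [ 582.44673375 -217.71281867   88.5       ]
case 0.58 [287.6, 193.6] [ 624.15959644 -214.39845199    0.        ]
0.89 9834
[[218.90703 132.39618]
 [300.90958 129.46753]
 [305.29553 252.27518]
 [223.293   255.20383]]
[array([ 539.5, -126.1,   68.5]), array([ 628.8, -122.9,   68.5]), array([ 640.4, -270. ,   68.5]), array([ 539.8, -274. ,   68.5])]
```

View pics/w1.png

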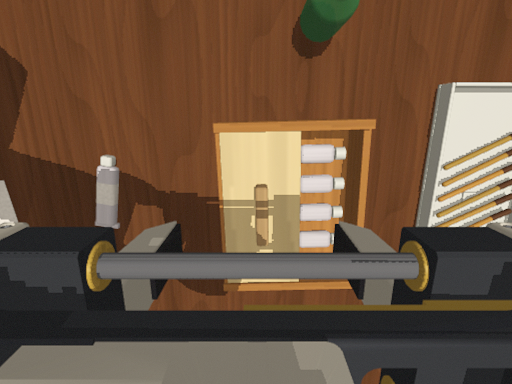

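The wrist view shows the case's near-left corner at (215,128), its far-left corner at (375,122), and the pull from (261,185) to (262,245). The case is turned only slightly.

Run:
```python
from h import *
for a in [(215,128),(375,122)]: print(onz("wrist",a,72))
for a in [(261,185),(262,245),(261.5,215)]: print(onz("wrist",a,88.5))
im=cv2.imread('pics/w1.png')[110:300,200:390]; cv2.imwrite('pics/w1c.png',cv2.resize(im,None,fx=3,fy=3,interpolation=2))
```

```text
[ 535.94481081 -121.26789258   72.        ]
[ 707.12045627 -114.82209363   72.        ]
[ 585.40286496 -180.1738478    88.5       ]
[ 586.87780009 -250.57645978   88.5       ]
[ 586.11825421 -214.32129679   88.5       ]
```

View pics/w1c.png

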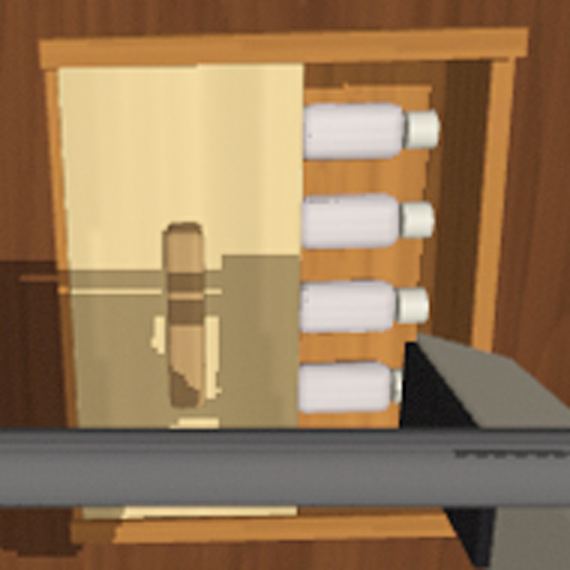

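```bash
python3 -m pendant '[-0.6,0.1,0.5,0,0,-0.37,-1,-0.6,0.09,0.9,0,0,0,-1,0,0,0.9,0,0,0,-1,0,0,0.9,0,0,0,-1,0,0,0.9,0,0,0,-1,0,0,0.9,0,0,0,-1,0,0,0,0,0,0,1,0,0,0,0,0,0,1,0,0,0,0,0,0,1,0,0,0,0,0,0,1,0,0,0,0,0,0,1]'
python3 -m pendant '[0,0,0,0,0,0,1,0,0,0,0,0,0,1]'
python3 -c "
from h import *
rel([586,-215,74],1.6)"
```

```text
time: 6.3
tool_pos: [587.2, -215.6, 78.0]
tcp_rot: [3.14, 0.001, 1.599]
contact_force: [-1.0, -0.4, 0.5]
grip_width: 56.1
finger_force: 0.0
time: 6.5
tool_pos: [586.8, -215.4, 77.1]
tcp_rot: [3.141, 0.0, 1.599]
contact_force: [-0.1, -0.0, 0.6]
grip_width: 40.1
finger_force: 0.0
t 6.5 tcp [ 586.8 -215.4   77.1] [3.141 0.    1.599] q [-0.47  0.66  1.42 -0.    1.06 -0.5 ] F [-0.1 -0.   0.6] w 40.1 0.0
shift units [ 0.013 -0.025  0.102]
turn units [ 0.01  0.   -0.01]
```

```bash
python3 -m pendant '[0,0,0.08,0,0,0,1,0,0,0,0,0,0,1,0,0,0,0,0,0,1,0,0,0,0,0,0,1,0,0,0,0,0,0,1]'
python3 -m pendant '[0,0.4,0,0,0,0,1,0,0.4,0,0,0,0,1,0,0.4,0,0,0,0,1,0,0.4,0,0,0,0,1,0,0.4,0,0,0,0,1,0,0.4,0,0,0,0,1,0,0.33,0,0,0,0,1,0,0,0,0,0,0,1]'
python3 -c "
from h import *
rel([586,-215,74],1.6)"
```

```text
time: 7.0
tool_pos: [586.5, -215.3, 74.1]
tcp_rot: [-3.141, -0.0, 1.599]
contact_force: [-0.0, 0.6, -0.9]
grip_width: 13.7
finger_force: 30.0
time: 7.8
tool_pos: [662.3, -213.2, 73.9]
tcp_rot: [-3.125, -0.002, 1.6]
contact_force: [-25.2, 0.2, 12.6]
grip_width: 13.4
finger_force: 30.0
t 7.8 tcp [ 662.3 -213.2   73.9] [-3.125e+00 -2.000e-03  1.600e+00] q [-0.42  0.8   1.16 -0.01  1.2  -0.45] F [-25.2   0.2  12.6] w 13.4 30.0
shift units [ 0.012 -2.543  0.037]
turn units [-0.23 -0.03 -0.01]
```

```bash
python3 -m pendant '[0,0,0,0,0,0,1,0,0,0,0,0,0,1,0,0,0,0,0,0,1]'
python3 -m pendant '[0,0,0,0,0,0,0.5,0,0,0,0,0,0,0.5,0,0,0,0,0,0,0.5,0,0,-0.8,0,0,0,0.5,0,0,-1,0,0,0,0.5,0,0,-1,0,0,0,0.3,0,-0.7,-1,0,0,0,0.3,0,-0.7,-1,0,0,0,0.3,0,-0.7,-0.3,0,0,0,0.3,0,0,0,0,0,0,0.3]'
python3 - <<'E'
from h import *
rel([580,-180,226],np.pi/2)
snap("wrist","w2.png")
for n,z in dict(cover_pull=88.5,slot=8,end_a=33,end_b=33,straightedge=33).items():
    for q in pinpoint("wrist",n)[:1]: print(n,q["score"],q["location"],onz("wrist",q["location"],z))
E
```

```text
time: 8.1
tool_pos: [662.2, -213.2, 73.9]
tcp_rot: [-3.127, -0.002, 1.599]
contact_force: [-22.6, 0.4, 11.4]
grip_width: 13.8
finger_force: 30.0
time: 9.1
tool_pos: [604.7, -215.3, 230.3]
tcp_rot: [3.138, 0.002, 1.598]
contact_force: [0.2, 1.5, -0.4]
grip_width: 32.0
finger_force: 0.0
t 9.1 tcp [ 604.7 -215.3  230.3] [3.138e+00 2.000e-03 1.598e+00] q [-0.46  0.56  1.17 -0.    1.41 -0.49] F [ 0.2  1.5 -0.4] w 32.0 0.0
shift units [ 1.201 -0.792  0.139]
turn units [0.05 0.03 0.4 ]
cover_pull 0.75 [307.6, 182.8] [ 660.84903565 -211.90399239   88.5       ]
slot 0.96 [242.2, 168.6] [ 586.54984202 -213.01041647    8.        ]
end_a 0.71 [242.0, 100.7] [ 586.33187279 -127.12617603   33.        ]
end_b 0.71 [242.0, 100.7] [ 586.26328224 -127.0697644    33.        ]
straightedge 0.6 [243.4, 174.8] [ 589.20563981 -215.85286871   33.        ]
```

View pics/w2.png

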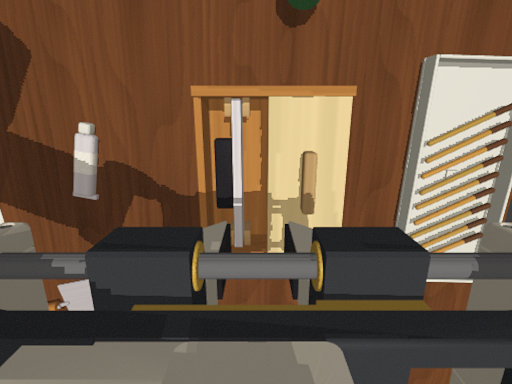

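The cover lies over the far till with its pull at (309,182). The straightedge stands in the near till at column 237, grip on the left. I'll check how far the cover is open.

Run:
```python
from h import *
np.set_printoptions(precision=1,suppress=True)
im=cv2.imread('pics/w2.png').astype(int)
for r in (90,120,150,170,190):
    print(r,[ (c,*im[r,c]) for c in ()])
    g=im[r].sum(1); d=np.abs(np.diff(im[r],axis=0)).sum(1); print([ (i,int(d[i])) for i in range(185,365) if d[i]>60 and d[i]>=d[i-1] and d[i]>=d[i+1]])
for n,p,z in [("caseL",(191,90),72),("caseR",(356,90),72),("pullL",(302.5,160),88.5),("pullR",(317,160),88.5),("covL",(268,160),68.5),("covR",(350,120),68.5),("barL",(232,160),58),("barR",(243,160),58)]: print(n,onz("wrist",p,z))
```

```text
90 []
[(190, 92), (356, 99)]
120 []
[(193, 97), (201, 144), (209, 102), (223, 118), (230, 256), (240, 305), (242, 87), (246, 90), (260, 105), (267, 198), (350, 360)]
150 []
[(195, 81), (203, 117), (210, 94), (214, 176), (231, 418), (240, 277), (242, 67), (260, 116), (267, 198), (347, 266)]
170 []
[(197, 80), (204, 123), (211, 109), (214, 170), (231, 249), (241, 157), (243, 68), (260, 119), (267, 201), (298, 170), (301, 173), (303, 94), (316, 92), (346, 296)]
190 []
[(198, 116), (205, 127), (212, 93), (215, 182), (232, 436), (241, 290), (243, 94), (260, 89), (267, 180), (298, 166), (300, 133), (303, 99), (315, 92), (344, 341)]
caseL [ 535.3 -119.7   72. ]
caseR [ 706.1 -115.    72. ]
pullL [ 653.2 -186.7   88.5]
pullR [ 668.3 -186.3   88.5]
covL [ 618.  -190.8   68.5]
covR [ 704.5 -145.1   68.5]
barL [ 576.9 -193.6   58. ]
barR [ 589.6 -193.2   58. ]
```

```bash
python3 -m pendant '[0,0.7,0,0,0,0,1,0,0,0.7,0,0,0,1,0,0,0.9,0,0,0,1,0,0,0.9,0,0,0,1,0,0,0.9,0,0,0,1,0,0,0.9,0,0,0,1,0,0,0.9,0,0,0,1,0,0,0,0,0,0,1,0,0.2,0,0,0,0,1,0,0.2,0,0,0,0,1]'
python3 -m pendant '[0,0.15,0,0,0,0,1,0,0.15,0,0,0,0,1,0,0,0,0,0,0,1]'
```

```text
time: 10.4
tool_pos: [638.4, -213.6, 70.5]
tcp_rot: [-3.139, -0.001, 1.6]
contact_force: [-23.0, -1.2, 4.8]
grip_width: 0.9
finger_force: 12.0
time: 10.7
tool_pos: [638.3, -213.6, 70.6]
tcp_rot: [-3.119, -0.004, 1.6]
contact_force: [-38.2, -0.3, 20.8]
grip_width: 0.4
finger_force: 19.9
```

```bash
python3 -m pendant '[0,-0.7,0,0,0,0,1,0,0,-0.9,0,0,0,0.45,0,-0.6,-0.6,0,0,0,0.45,0,-0.8,0,0,0,0,0.45,0,0,0,0,0,0,0.45,0,0,0,0,0,0,0.45]'
python3 - <<'E'
from h import *
rel([582.6,-214,43],np.pi/2+.027)
E
```

```text
time: 11.3
tool_pos: [585.1, -215.4, 116.3]
tcp_rot: [3.141, 0.0, 1.599]
contact_force: [-0.5, 0.7, 0.2]
grip_width: 25.0
finger_force: 0.0
t 11.3 tcp [ 585.1 -215.4  116.3] [3.141 0.    1.599] q [-0.48  0.62  1.38  0.    1.14 -0.5 ] F [-0.5  0.7  0.2] w 25.0 0.0
shift units [ 0.051 -0.083  2.443]
turn units [0.01 0.   0.02]
```

```bash
python3 -m pendant '[0.05,-0.08,0.5,0,0,0,0.45,0,0,0.7,0,0,0,0.45,0,0,0.7,0,0,0,0.45,0,0,0.5,0,0,0,0.45,0,0,0,0,0,0,0.45]' && python3 -m pendant '[0,0,0,0,0,0,1,0,0,0,0,0,0,1,0,0,0,0,0,0,1,0,0,0,0,0,0,1]'
```

```text
time: 11.8
tool_pos: [581.8, -213.4, 41.6]
tcp_rot: [-3.138, -0.002, 1.6]
contact_force: [-0.5, -0.3, -0.3]
grip_width: 24.9
finger_force: 0.0
time: 12.2
tool_pos: [582.7, -214.1, 45.1]
tcp_rot: [3.14, 0.001, 1.599]
contact_force: [0.3, 0.0, 0.4]
grip_width: 10.0
finger_force: 29.9
```

```bash
python3 -m pendant '[0,0,-0.5,0,0,0,1,0,0,-0.9,0,0,0,1,0,0,-1,0,0,0,1,0,0,-1,0,0,0,1,0,0,0,0,0,0,1]' && python3 -m pendant '[0.5,-0.4,0,0,0,0,1,0.8,-0.6,0,0,0,0,1,0.8,-0.6,0,0,0,0,1,0.8,-0.6,0,0,0,0,1,0.8,-0.6,0,0,0,0,1,0.8,-0.6,0,0,0,0,1,0.8,-0.6,0,0,0,0,1,0.8,-0.6,0,0,0,0,1,0.5,-0.29,0,0,0,0,1,0,0,0,0,0,0,1]' && python3 -m pendant '[0,0,0,0.6,0,0,1,0,0,0,1,0,0,1,0,0,0,1,0,0,1,0,0,0,1,0,0,1,0,0,0,1,0,0,1,0,0,0,1,0,0,1,0,0,0,1,0,0,1,0,0,0,1,0,0,1,0,0,0,1,0,0,1,0,0,0,1,0,0,1,0,0,0,0.4,0,0,1,0,0,0,0,0,0,1]'
python3 - <<'E'
from h import *
rel([430,-20,34])
print(R.from_euler('xyz',get_obs()["tcp_rot"]).as_matrix().round(2))
im=snap("scene"); cv2.imwrite('pics/s1.png',cv2.resize(im[100:310,120:400,::-1],None,fx=2.5,fy=2.5))
E
```

```text
time: 12.7
tool_pos: [584.3, -215.0, 151.1]
tcp_rot: [3.134, 0.004, 1.599]
contact_force: [-0.0, -0.1, -1.4]
grip_width: 10.0
finger_force: 29.9
time: 13.7
tool_pos: [428.5, -18.8, 145.9]
tcp_rot: [-3.14, -0.001, 1.601]
contact_force: [0.1, 0.1, -2.7]
grip_width: 9.6
finger_force: 29.9
time: 14.9
tool_pos: [430.5, -20.7, 144.9]
tcp_rot: [-2.443, -0.0, 1.599]
contact_force: [0.3, -0.6, -2.6]
grip_width: 9.4
finger_force: 29.9
t 14.9 tcp [430.5 -20.7 144.9] [-2.443 -0.     1.599] q [-0.14  0.69  1.39 -0.11  1.75 -0.15] F [ 0.3 -0.6 -2.6] w 9.4 29.9
shift units [0.023 2.363 2.842]
[[-0.03  0.77 -0.64]
 [ 1.    0.02 -0.02]
 [ 0.   -0.64 -0.77]]
```

View pics/s1.png

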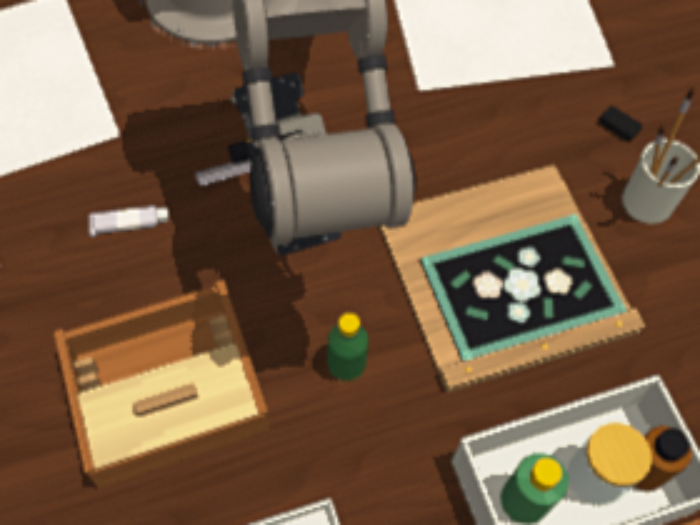

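```bash
python3 -m pendant '[0,0.5,0.6,0,0,0,1,0,0.6,0.72,0,0,0,1,0,0.6,0.72,0,0,0,1,0,0.4,0.48,0,0,0,1,0,0.2,0.24,0,0,0,1,0,0.08,0.1,0,0,0,1,0,0,0,0,0,0,1]'
```

```text
time: 15.65
tool_pos: [429.6, -20.4, 35.1]
tcp_rot: [-2.445, 0.0, 1.599]
contact_force: [0.4, -0.4, -1.8]
grip_width: 9.9
finger_force: 29.9
```

```bash
python3 -m pendant '[0,0.04,0.05,0,0,0,1,0,0.02,0.02,0,0,0,1,0,0,0,0,0,0,1]' && python3 -m pendant '[0,0,0,0,0,0,0.7,0,0,0,0,0,0,0.7,0,0,0,0,0,0,0.7,0,0,-0.3,0,0,0,0.6,0,0,-0.6,0,0,0,0.6,0,0,-1,0,0,0,0.6,0,0,-1,0,0,0,0.6,0,0,0,0,0,0,0.6]'
```

```text
time: 15.95
tool_pos: [429.6, -20.3, 32.3]
tcp_rot: [-2.444, 0.0, 1.599]
contact_force: [-0.6, 0.2, -2.4]
grip_width: 9.6
finger_force: 29.9
time: 16.75
tool_pos: [488.6, -18.8, 101.3]
tcp_rot: [-2.451, 0.001, 1.6]
contact_force: [-0.1, -0.7, -0.9]
grip_width: 18.7
finger_force: 0.0
```

```bash
python3 -m pendant '[0,0,-0.5,-0.8,0,0,0.2,0,0,-1,-1,0,0,0.2,0,0,-1,-1,0,0,0.2,0,0,-1,-1,0,0,0.2,0,0,-0.5,-1,0,0,0.2,0,0,0,-1,0,0,0.2,0,0,0,-1,0,0,0.2,0,0,0,-1,0,0,0.2,0,0,0,-1,0,0,0.2,0,0,0,-1,0,0,0.2,0,0,0,-0.2,0,0,0.2]'
python3 -c "
from h import *
rel([432,-45,230],1.6)"
```

```text
time: 17.85
tool_pos: [548.3, -16.7, 199.3]
tcp_rot: [3.142, -0.0, 1.599]
contact_force: [0.7, -0.4, 0.2]
grip_width: 37.0
finger_force: 0.0
t 17.85 tcp [548.3 -16.7 199.3] [ 3.142 -0.     1.599] q [-0.17  0.41  1.5   0.    1.23 -0.2 ] F [ 0.7 -0.4  0.2] w 37.0 0.0
shift units [-0.834 -3.901 -1.025]
turn units [ 0.   -0.   -0.01]
```

```bash
python3 -m pendant '[-0.2,-0.7,-0.2,0,0,0,0.2,-0.2,-1,-0.2,0,0,0,0.2,-0.2,-1,-0.3,0,0,0,0.2,-0.2,-0.8,-0.3,0,0,0,0.2,0,-0.4,0,0,0,0,0.2,0,0,0,0,0,0,0.2]'
python3 - <<'E'
from h import *
np.set_printoptions(precision=1,suppress=True)
rel([432,-45,230],1.6)
snap("wrist","w3.png")
for n,z in dict(straightedge=0,end_a=0,end_b=0).items():
    for q in pinpoint("wrist",n)[:2]: print(n,q["score"],q["location"],onz("wrist",q["location"],z))
E
```

```text
time: 18.45
tool_pos: [432.8, -44.0, 229.2]
tcp_rot: [-3.141, -0.0, 1.598]
contact_force: [0.3, 0.9, 0.1]
grip_width: 37.1
finger_force: 0.0
t 18.45 tcp [432.8 -44.  229.2] [-3.1 -0.   1.6] q [-0.3  0.2  1.8 -0.   1.2 -0.3] F [0.3 0.9 0.1] w 37.1 0.0
shift units [-0. -0. -0.]
turn units [-0. -0. -0.]
straightedge 0.72 [258.3, 83.7] [433.6  66.1   0. ]
straightedge 0.68 [257.2, 154.5] [434.7 -24.3   0. ]
end_a 0.83 [260.5, 219.3] [ 442.2 -118.1    0. ]
end_b 0.83 [260.5, 219.3] [ 442.1 -118.     0. ]
```

View pics/w3.png

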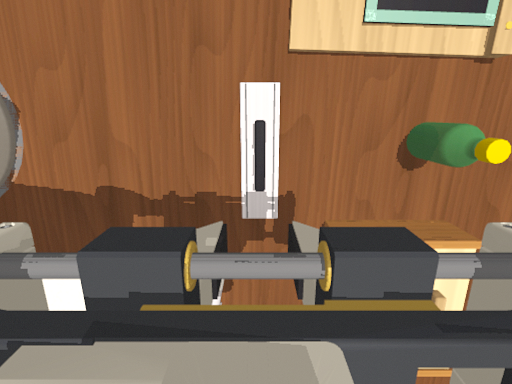

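The straightedge lies flat, grip up. Its bar runs from (260,84) to (260,218), with the grip centred near (260,155). Next I'll look at the panel from close by, then pick up.

```bash
python3 - <<'E'
from h import *
np.set_printoptions(precision=1,suppress=True)
m=camera_model("wrist")
for p in [(259.7,120),(259.7,191),(259.7,155)]: print(onz("wrist",p,34,m))
for p in [(240.5,84),(279.5,84),(242,218),(277.5,218)]: print(onz("wrist",p,10,m))
rel([560,225,230],1.6)
E
python3 -m pendant '[0.9,0.3,0,0,0,0,0.2,0.9,0.5,0,0,0,0,0.2,0.9,0.5,0,0,0,0,0.2,0.9,0.5,0,0,0,0,0.2,0.9,0.5,0,0,0,0,0.2,0.9,0.5,0,0,0,0,0.2,0.9,0.5,0,0,0,0,0.2,0.9,0.5,0,0,0,0,0.2,0.9,0.5,0,0,0,0,0.2,0.7,0.3,0,0,0,0,0.2,0,0,0,0,0,0,0.2]'
python3 - <<'E'
from h import *
np.set_printoptions(precision=1,suppress=True)
rel([560,225,230],1.6)
snap("wrist","w4.png")
for n,z in dict(panel=12,board=0).items():
    for q in pinpoint("wrist",n)[:1]: print(n,q["score"],q["location"],onz("wrist",q["location"],z))
E
```

```text
[436.4  21.9  34. ]
[439.1 -66.4  34. ]
[437.7 -20.2  34. ]
[411.5  64.2  10. ]
[460.   65.6  10. ]
[ 415.7 -113.    10. ]
[ 465.8 -111.6   10. ]
t 18.65 tcp [434.4 -44.  228.7] [-3.1 -0.   1.6] q [-0.3  0.2  1.7  0.   1.2 -0.3] F [ 0.8 -0.1 -1. ] w 37.0 0.0
shift units [ 8.8  4.4 -0. ]
turn units [-0. -0. -0.]
time: 19.75
tool_pos: [564.7, 226.8, 227.5]
tcp_rot: [-3.14, -0.0, 1.602]
contact_force: [0.6, -0.8, -0.8]
grip_width: 36.7
finger_force: 0.0
t 19.75 tcp [564.7 226.8 227.5] [-3.1 -0.   1.6] q [0.3 0.5 1.3 0.  1.4 0.2] F [ 0.6 -0.8 -0.8] w 36.7 0.0
shift units [-0.1 -0.2 -0.1]
turn units [-0. -0.  0.]
panel 0.61 [305.0, 155.5] [627. 246.  12.]
```

View pics/w4.png

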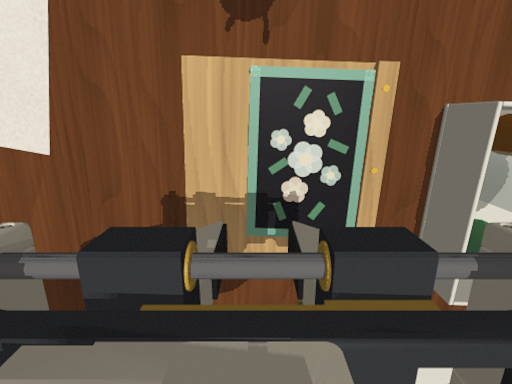

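The panel's near edge runs from about (251,66) to (248,236), and the stop is on the right at column 380. I'll fit that edge.

Run:
```python
from h import *
np.set_printoptions(precision=1,suppress=True)
m=camera_model("wrist")
im=cv2.GaussianBlur(cv2.imread('pics/w4.png'),(3,3),0).astype(float); s=im[:,:,2]-im[:,:,0]  # wood reddish vs teal
P=[]
for r in range(75,186,5):
    d=-(s[r,242:262]-np.roll(s[r,242:262],2))[3:]; k=d.argmax(); P.append((242+3+k-.5,r))
P=np.array(P); print(P[::4])
W=np.array([onz("wrist",p,18,m) for p in P]); f=np.polyfit(W[:,1],W[:,0],1); res=W[:,0]-np.polyval(f,W[:,1]); print(np.abs(res).max())
k=np.abs(res)<1.5; f=np.polyfit(W[k,1],W[k,0],1); print("x=",f, "yaw",-np.arctan(f[0]), "edge x at y=246",np.polyval(f,246))
for p in [(251,66),(374,72),(247.5,236)]: print(onz("wrist",p,18,m))
rel([437.8,-22,20],1.599)
```

```text
[[250.5  75. ]
 [249.5  95. ]
 [249.5 115. ]
 [248.5 135. ]
 [248.5 155. ]
 [247.5 175. ]]
0.6153622263145735
x= [  0.  550.7] yaw -0.006373520706439342 edge x at y=246 552.2433533262712
[553.6 351.3  18. ]
[701.6 348.7  18. ]
[553.5 130.8  18. ]
t 19.9 tcp [563.9 223.6 228.3] [-3.1  0.   1.6] q [ 0.2  0.5  1.3 -0.   1.4  0.2] F [-0.1 -1.3  0.1] w 36.6 0.0
shift units [-8.1 -4.4  7. ]
turn units [-0.  0.  0.]
```

```bash
python3 -m pendant '[-0.7,-0.3,0,0,0,0,0.2,-0.9,-0.5,0,0,0,0,0.2,-0.9,-0.5,0,0,0,0,0.2,-0.9,-0.5,0,0,0,0,0.2,-0.9,-0.5,0,0,0,0,0.2,-0.9,-0.5,0,0,0,0,0.2,-0.9,-0.5,0,0,0,0,0.2,-0.9,-0.5,0,0,0,0,0.2,-0.7,-0.4,0,0,0,0,0.2,-0.38,-0.19,0,0,0,0,0.2,0,0,0.6,0,0,0,0.2,0,0,0.9,0,0,0,0.2]' >/dev/null; python3 -m pendant '[0,0,1,0,0,0,0.2,0,0,1,0,0,0,0.2,0,0,0.9,0,0,0,0.2,0,0,0.7,0,0,0,0.2,0,0,0,0,0,0,0.2]'
python3 -c "
from h import *
rel([437.8,-22,15],1.599)"
```

```text
time: 21.6
tool_pos: [437.6, -22.1, 74.2]
tcp_rot: [-3.137, -0.001, 1.599]
contact_force: [0.1, 0.4, 0.2]
grip_width: 36.8
finger_force: 0.0
t 21.6 tcp [437.6 -22.1  74.2] [-3.137e+00 -1.000e-03  1.599e+00] q [-0.23  0.39  1.95 -0.    0.8  -0.25] F [0.1 0.4 0.2] w 36.8 0.0
shift units [1.000e-03 1.700e-02 1.972e+00]
turn units [-0.07 -0.02 -0.  ]
```

```bash
python3 -m pendant '[0,0,0.7,0,0,0,0.2,0,0,0.7,0,0,0,0.2,0,0,0.5,0,0,0,0.2,0,0,0.05,0,0,0,0.2,0,0,0,0,0,0,1,0,0,0,0,0,0,1,0,0,0,0,0,0,1,0,0,0,0,0,0,1,0,0,0,0,0,0,1]'
```

```text
time: 22.5
tool_pos: [439.0, -22.3, 18.4]
tcp_rot: [-3.141, 0.0, 1.599]
contact_force: [-3.4, -0.5, 7.3]
grip_width: 14.0
finger_force: 30.0
```

```bash
python3 -m pendant '[0,0,-0.4,0,0,0,1,0,0,-0.8,0,0,0,1,0,0,-0.8,0,0,0,1,0,0,0,0,0,0,1]'; python3 -m pendant '[0.6,0.2,0,0,0,0,1,0.9,0.3,0,0,0,0,1,0.9,0.3,0,0,0,0,1,0.9,0.3,0,0,0,0,1,0.9,0.3,0,0,0,0,1,0.9,0.3,0,0,0,0,1,0.9,0.3,0,0,0,0,1,0.9,0.3,0,0,0,0,1,0.9,0.3,0,0,0,0,1,0.9,0.3,0,0,0.52,0,1,0,0,0,0,0,0.52,1,0,0,0,0,0,0,1]'
```

```text
time: 22.9
tool_pos: [441.4, -22.8, 80.3]
tcp_rot: [3.135, 0.002, 1.599]
contact_force: [0.6, -0.4, -2.5]
grip_width: 13.4
finger_force: 30.0
time: 24.1
tool_pos: [518.2, 241.4, 76.2]
tcp_rot: [-3.139, -0.036, 1.564]
contact_force: [-0.5, 0.3, -2.3]
grip_width: 13.8
finger_force: 30.0
```

```bash
python3 -m pendant '[0,0,0,0,-0.52,0,1,0,0,0,0,0,0,1]'; python3 -m pendant '[0,0,0.4,0,0,0,1,0,0,0.5,0,0,0,1,0,0,0.4,0,0,0,1,0,0,0.1,0,0,0,1,0,0,0,0,0,0,1]'; python3 -c "
from h import *
rel([520,241,30.4],1.562)"
```

```text
time: 24.3
tool_pos: [518.3, 241.0, 76.9]
tcp_rot: [-3.139, 0.001, 1.564]
contact_force: [-0.2, 0.5, -3.0]
grip_width: 13.8
finger_force: 30.0
time: 24.8
tool_pos: [518.3, 240.6, 34.8]
tcp_rot: [-3.139, 0.0, 1.563]
contact_force: [-0.1, -0.6, -2.4]
grip_width: 13.7
finger_force: 30.0
t 24.8 tcp [518.3 240.6  34.8] [-3.139  0.     1.563] q [0.3  0.64 1.61 0.   0.89 0.31] F [-0.1 -0.6 -2.4] w 13.7 30.0
shift units [0.012 0.056 0.147]
turn units [-0.04  0.01  0.01]
```

```bash
python3 -m pendant '[0,0,0.08,0,0,0,1,0,0,0.05,0,0,0,1,0,0,0.03,0,0,0,1,0,0,0,0,0,0,1]'
python3 - <<'E'
from h import *
rel([520,241,30.4],1.562)
im=snap("wrist"); cv2.imwrite('pics/w5.png',cv2.resize(im[40:260,150:420,::-1],None,fx=2.6,fy=2.6))
E
```

```text
time: 25.2
tool_pos: [518.8, 241.1, 31.0]
tcp_rot: [-3.141, -0.0, 1.563]
contact_force: [0.2, -1.2, -1.4]
grip_width: 13.6
finger_force: 30.0
t 25.2 tcp [518.8 241.1  31. ] [-3.141 -0.     1.563] q [0.3  0.65 1.62 0.   0.88 0.31] F [ 0.2 -1.2 -1.4] w 13.6 30.0
shift units [-0.002  0.039  0.021]
turn units [-0.01 -0.    0.02]
```

View pics/w5.png

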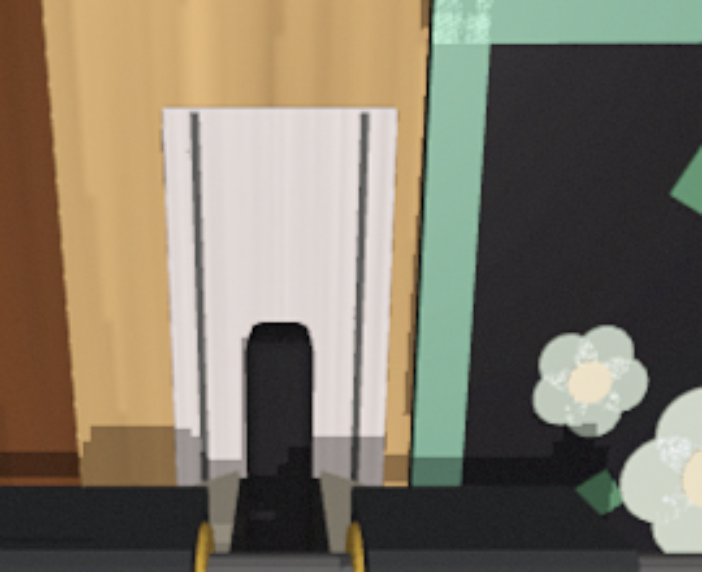

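The bar is parallel to the panel edge, with a gap of about 6 mm along its visible length. I'll slide it flush.

```bash
python3 -m pendant '[0,0,0.03,0,0,0,1,0,0.07,0,0,0,0,1,0,0.07,0,0,0,0,1,0,0,0,0,0,0,1]'; python3 -m pendant '[0,0.04,0,0,0,0,1,0,0.03,0,0,0,0,1,0,0,0,0,0,0,1]'; python3 -m pendant '[0,0.03,0,0,0,0,1,0,0.02,0,0,0,0,1,0,0,0,0,0,0,1,0,0,0,0,0,0,1]'
```

```text
time: 25.65
tool_pos: [522.8, 241.1, 30.5]
tcp_rot: [-3.14, -0.0, 1.563]
contact_force: [-3.9, 0.0, 5.8]
grip_width: 13.5
finger_force: 30.0
time: 25.95
tool_pos: [524.3, 241.1, 30.5]
tcp_rot: [-3.139, 0.0, 1.563]
contact_force: [-5.8, -0.1, 6.9]
grip_width: 13.6
finger_force: 30.0
time: 26.35
tool_pos: [525.8, 241.1, 30.5]
tcp_rot: [-3.139, 0.0, 1.563]
contact_force: [-6.2, -0.2, 6.4]
grip_width: 13.5
finger_force: 30.0
```

```bash
python3 -m pendant '[0,0.03,0,0,0,0,1,0,0.03,0,0,0,0,1,0,0,0,0,0,0,1]'; python3 -m pendant '[0,0.03,0,0,0,0,1,0,0.03,0,0,0,0,1,0,0,0,0,0,0,1]'
python3 - <<'E'
from h import *
im=snap("wrist"); cv2.imwrite('pics/w6.png',cv2.resize(im[40:260,150:420,::-1],None,fx=2.6,fy=2.6))
E
```

```text
time: 26.65
tool_pos: [526.6, 241.1, 30.5]
tcp_rot: [-3.137, 0.0, 1.563]
contact_force: [-8.8, 0.1, 10.4]
grip_width: 13.5
finger_force: 30.0
time: 26.95
tool_pos: [527.3, 241.0, 30.5]
tcp_rot: [-3.135, 0.001, 1.564]
contact_force: [-12.8, 0.1, 12.9]
grip_width: 14.1
finger_force: 30.0
```

View pics/w6.png

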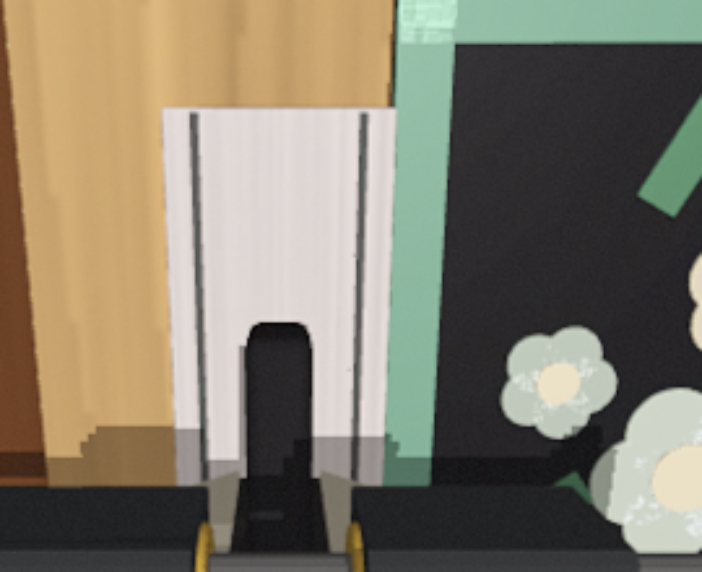

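Flush along the visible half, and the force is rising against the stop. I'll ease off, release and look from above.

```bash
python3 -m pendant '[0,-0.04,-0.03,0,0,0,1,0,-0.03,-0.02,0,0,0,1,0,0,0,0,0,0,1]'; python3 -m pendant '[0,0,0,0,0,0,0.3,0,0,0,0,0,0,0.3,0,0,0,0,0,0,0.3,0,0,-0.5,0,0,0,0.3,0,0,-1,0,0,0,0.3,0,0,-1,0,0,0,0.3,-0.5,0,-1,0,0,0,0.3,-0.5,0,-1,0,0,0,0.3,-0.3,0,-1,0,0,0,0.3,0,0,-0.5,0,0,0,0.3,0,0,0,0,0,0,0.3]'
python3 - <<'E'
from h import *
np.set_printoptions(precision=1,suppress=True)
rel([528,215,220])
im=snap("wrist","w7.png"); cv2.imwrite('pics/w7c.png',cv2.resize(im[30:250,170:430,::-1],None,fx=2.6,fy=2.6))
for n in ("straightedge","panel","end_a","board"):
    for q in pinpoint("wrist",n)[:2]: print(n,q["score"],q["location"],onz("wrist",q["location"],0 if n=="board" else 12))
E
```

```text
time: 27.3
tool_pos: [527.4, 240.9, 31.0]
tcp_rot: [-3.139, 0.0, 1.563]
contact_force: [-4.4, -0.0, -1.4]
grip_width: 13.8
finger_force: 30.0
time: 28.4
tool_pos: [529.7, 201.9, 214.4]
tcp_rot: [3.137, -0.001, 1.562]
contact_force: [0.4, 0.1, 0.0]
grip_width: 32.2
finger_force: 0.0
t 28.4 tcp [529.7 201.9 214.4] [ 3.1 -0.   1.6] q [0.2 0.4 1.4 0.  1.3 0.2] F [0.4 0.1 0. ] w 32.2 0.0
shift units [ 0.4 -0.1 -0.2]
straightedge 0.86 [252.5, 142.0] [523.2 241.2  12. ]
panel 0.78 [334.2, 139.0] [623.5 244.   12. ]
end_a 0.84 [253.7, 67.3] [524.7 326.7  12. ]
end_a 0.73 [259.7, 212.8] [530.5 148.3  12. ]
```

View pics/w7c.png

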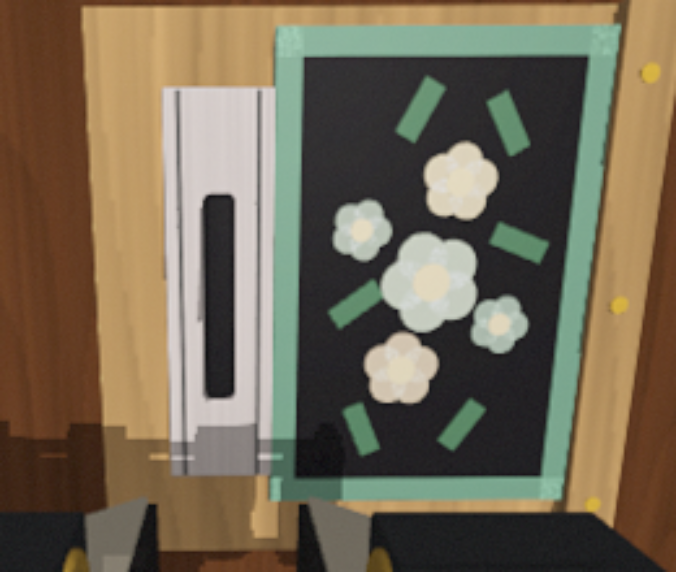

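```bash
python3 -c "
from plant import *
print(close_job())"
```

```text
the job is handed in; nothing more can be done
None
```

I handed the job in at about 28.5 s of the 64 s allowed. The cover went to its stop, and I laid the straightedge on the desk grip up, let go and picked it up again. It now lies flush against the panel's near edge, about midway along, with the panel against its stop; this is from the last wrist picture, as no score was returned.

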